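# Lock a wafer cassette on its load plate with the cam knob

### The arm

A 6-joint arm with a two-finger parallel gripper is mounted at the origin on the work surface. World frame = base frame: x ahead of the robot, y to its left, z up, the work surface at z = 0. Lengths are in m, angles in degrees, forces in N, time in s.
With the tool pointing down it reaches from about 0.25 to 0.725 m from the base axis. Payload 9.7 kg.
Tool frame: the origin (TCP) lies between the finger pads; the fingertips stand 11 mm ahead of it and the grasp point (between the pads) lies 8 mm behind it; z points along the fingers, x is the direction in which the jaws open and shut, and the axes are right-handed (so a half turn about z gives the same grasp; the last joint's range is limited). The gripper opens to 85 mm and grips with 20 to 120 N. Pads are 22 mm wide; open, the fingers measure 114 mm over their backs; the gripper's body (76 mm by 85 mm) begins 54 mm behind the grasp point. The pads swing forward as they close: fully open they stand 13 mm farther back than shut.
Start: joints at [-73.74, 4.979, 10.078, 95.1, 0, 90], TCP at [0.154, -0.528, 0.242] pointing down, gripper open.
Joint ranges: [-179.16, 179.16], [-48.56, 103.87], [-65.8, 70.77], [-126.05, 130.52], [-82.76, 87.17], [-180, 180]. Speed limits (degrees/s): [127.2, 127.2, 147.25, 180, 180, 180].

### API

Orientations are given as [roll, pitch, yaw] about the fixed x, y, z axes, in that order (R = Rz(yaw) Ry(pitch) Rx(roll)).
In Python, from workcell import get_obs, camera, job_done, spotter gives the robot as it stands.
- The arm moves only by the tool play_rows, never from a script. Its argument "rows" is a list of rows, each a list of 3 entries, a list of its own where there are three numbers: the closure, from 0 (fully open) to 1 (shut), then the shift along the tool's x, y, z in cm, then the turn, a rotation vector about the tool's x, y, z in degrees. In form: [[claw, [x, y, z], [wx, wy, wz]], ...]. A call has 1 to 12 rows; each row shifts and turns the pose as measured when the row begins, along the tool's axes as they then stand; what a row does not reach is not made up. A row lasts 1/10 s, in which the tool goes at most 50 mm and 8.59 degrees, less where a joint would pass 70% of its speed; a pose out of reach is approached as far as the arm can. A call is refused whole if a number of a shift passes 5 or a number of a turn 8.59, either way. A call with a gripper value outside its range is refused whole. The fingers move at their own pace and stop on an object; "newtons" is the grip in N (left out, the last holds). Time passes only in rows, so rows that do not move let the fingers close. It gives the time, the measured TCP pose, the force and the opening at its end, in the units of the state.
- get_obs(): the state, without advancing time (a new reading comes with each control period).
- camera(name): name is "scene" or "top" or "wrist"; returns a dict with "img" (400x640x3 uint8, red, green, blue), "intrinsics" (3x3 intrinsics, pixels), "xyz" and "orientation" of the camera in the world. Camera axes: x right, y down, z forward; pixel columns grow to the right and rows downward; lengths in m; the calibration is good to about 2 mm. A picture is of the moment at which its call begins. There is no depth.
- job_done(): hands the job in, once; it reports no verdict.
Trained networks look in a picture, given as the dict that the camera call returned (one of the last four; its "shot" number tells which), for a name from the list of things; names that differ only in an ending like _2 or _b are one class to them, and where a whole thing is asked for, a point or a joint stands for the part that bears it (a point fixed in the world has none). Each returns a list of dicts, best first, with "confidence" (0 to 1); they miss things now and then, are a little off and sometimes report something else, mostly with a low value. They report only what shows in the picture. A call takes as long as a camera call. They do not tell look-alikes from the thing itself.
- spotter.spot_in(picture, thing): "point" ([x, y, z] in m, in world coordinates, good to about 4 mm: the middle of the surface that is visible of it).
- spotter.trace(picture, thing): "pixels" (400x640 bool, what is visible of it).
The state is a dict: "time": time; "q": joint angles; "qd": joint speeds; "joint_efforts": joint torques, N m; "ee_pos": TCP position; "tcp_rot": TCP orientation; "wrist_force": force on the tool from outside, world axes, zero at the start; "torque": the same for the moment, N m; "opening": finger opening in m.
Only numpy, scipy, OpenCV 4.12 (cv2) and the standard library are available. Lean on these libraries where they do the work, as an engineer would, in place of code of your own. Each camera call takes 0.05 s, during which the arm holds its last target.

### The job

Slide the milky wafer cassette along the load plate, without lifting it off the plate, until it stands fully home against the two end stops. Then turn the black cam knob clockwise until the sprung follower drops into the notch of the brass disc and stays there, so that the cassette is locked. Leave the wafer box, the spare rail and the post mount where they are.

Things in the scene. Friction and masses are not known exactly. Their poses are not given: they have to be found in the camera images.
- nest: Fixed aluminium load plate, 255 x 240 x 12 mm. Origin on the bench, under the place where the cassette's centre belongs. Axes: x across the channel (away from the robot, within 0.3 rad), y along the channel towards the two end stops, z up. In this frame the knob's axis stands at x = +90, y = 0 mm; the plate spans x -73 to +182, y -172 to +68 mm.
- home (a point): Where the centre of the cassette's underside belongs, on the plate's top, 12 mm over the bench; axes as the plate's. From here, all 20 mm high: a dark near rail, inner face x = -50 mm, y -168 to +58; a dark far guide, inner face x = +55 mm, y -165 to -60; two dark end stops, faces y = +48 mm, 22 mm wide, at x = -32 and +32 mm.
- cassette: Loose milky-white wafer cassette, 100 (x) by 96 (y) by 76 mm high plus a top grip bar, 0.3 to 0.55 kg. Origin at the centre of its underside, axes nearly the plate's. Starts in the channel 60 to 110 mm short of home along y. Its -y face is a closed wall, its +y face open. Slides with 1 to 2 N; has 2 to 5 mm play across the channel, which the cam takes up.
- cassette_grip (a point): Point to grip on the cassette's grey top bar, centred, 102 mm above its underside. The bar is 50 mm long (along x), 14 mm thick (along y), 36 mm high (76 to 112 mm above the underside). Axes as the cassette's.
- knob_grip (a point): Centre of the knob's black bar grip, on its vertical axis, 76 mm over the bench. Bar 56 long, 14 thick, from 58 to 88 mm over the bench. The point turns with the knob: x along the bar to the end with the white line, which lies over the notch; z up. Below: a 13 mm shaft, the brass disc (64 mm wide, top 38 mm over the bench) and the steel eccentric cam that presses the cassette against the near rail.
- cam_knob (a joint): Knob angle, rad, growing clockwise seen from above. 0: notch and white line face the follower (the plate's +x). Starts at -1.45 to -0.95 (open); turns from -1.7 to +0.5; past about +0.2 the follower climbs out again. Stays where left (friction 0.1 N m), but let go within about 0.1 rad of 0 the follower pulls it into the notch. Leaving the notch takes up to 0.5 N m.
- follower (a joint): Travel of the steel sprung follower towards the knob's axis, in m: about 0 while its ball nose rides on the rim of the brass disc, about 0.006 when it has dropped fully into the notch. Its 18 mm orange tail disc moves with it.
- follower_tail (a point): End face of the follower's orange tail disc, 33 mm above the bench; 85 mm from the knob's axis along the load plate's +x while the follower rides on the rim, 79 mm when it has dropped in.
- plunger_block (a point): Top centre of the fixed grey block (22 x 30 mm, top 48 mm over the bench) that carries the sprung follower; it stands 60 mm from the knob's axis along the plate's +x.
- wafer_box: Bystander: closed round cream-coloured wafer box, 92 mm diameter, 22 mm high, origin at the centre of its underside. Leave alone.
- spare_rail: Bystander: loose black bar, 130 x 14 x 14 mm, along its x axis, origin at the centre of its underside. Leave alone.
- post_mount: Bystander: small black post mount, 36 mm diameter, 46 mm high, origin at the centre of its underside. Leave alone.
There are look-alikes about, which are no part of the job. Leave any red or turquoise look-alike of the cassette alone.

How it is judged:
By the outcome, as a careful person would: the job done as asked, in the order asked, and still so for the second after the job is handed in, with the robot touching nothing.
It also fails if it takes over 54 s, if anything falls off the work surface, if the arm or the gripper's body presses on something with over 40 N, if the wrist force passes 120 N, or if a joint passes its speed limit or range.

## Working session

There is one attempt and no reset: what is moved stays moved. The work goes in short steps, Python scripts to look and compute and a tool call to move; the robot and the scene stay as the last step left them, time stands still between calls to the robot, and variables do not carry over. Pictures are saved under pics/ and viewed, and the job is handed in when it is done.

Besides the shell and the picture viewer there is one more tool, called after ">>>" by a JSON object that holds its "fn" and its "kwargs". play_rows: Moves the arm, as the interface text tells. Its arguments: {"type":"object","properties":{"rows":{"type":"array","items":{"type":"array"}},"newtons":{"type":"number"}},"required":["rows"]}

```bash
ls; mkdir -p pics; python3 - <<'E'
from workcell import get_obs,camera,spotter
import cv2
print(get_obs())
for n in ["top","scene"]:
    p=camera(n); cv2.imwrite(f"pics/{n}0.png",p["img"][:,:,::-1])
    print(n,p["xyz"],p["orientation"],p["intrinsics"])
    for t in ["nest","cassette","cassette_grip","knob_grip","plunger_block","follower_tail","wafer_box","spare_rail","post_mount"]:
        r=spotter.spot_in(p,t)
        print(t,[( [round(float(v),3) for v in d["point"]],round(float(d["confidence"]),2)) for d in r[:3]])
E
```

```text
pics
{'time': 0.0, 'q': array([-7.37386185e+01,  5.00999487e+00,  1.00324116e+01,  9.51011624e+01,
       -6.48807645e-04,  8.99989086e+01]), 'qd': array([-0.06523492,  0.0249153 ,  0.09739305,  0.12474446,  0.09804669,
       -0.02116085]), 'joint_efforts': array([-6.57541641e-04, -5.20393932e+01,  4.64794886e+01,  1.63213816e-02,
       -1.79579052e-05,  3.19165827e-05]), 'ee_pos': array([ 0.15394064, -0.52776723,  0.24157539]), 'tcp_rot': array([ 1.79999353e+02,  7.87456884e-02, -7.37375271e+01]), 'wrist_force': array([ 0.89962826, -0.48465311, -0.58818942]), 'torque': array([-0.03357584, -0.02538192, -0.01270212]), 'opening': 0.08525251379857762}
top [0.35540167 0.02112826 1.04154731] [-1.69359631e+02  9.68641676e-02 -9.08448473e+01] [[452.7511814    0.         316.50479955]
 [  0.         452.7511814  197.83809801]
 [  0.           0.           1.        ]]
nest [([0.621, 0.038, 0.013], 0.96)]
cassette [([0.415, -0.225, 0.079], 0.89), ([0.546, -0.026, 0.084], 0.87), ([0.347, 0.057, 0.073], 0.72)]
cassette_grip [([0.615, -0.278, 0.073], 0.95), ([0.341, 0.057, 0.072], 0.67), ([0.5
[... 439 characters left out ...]
50290819]
 [  0.         388.06460734 202.3392979 ]
 [  0.           0.           1.        ]]
nest [([0.648, 0.036, 0.006], 0.87), ([0.756, 0.168, 0.048], 0.6), ([0.576, -0.021, 0.091], 0.27)]
cassette [([0.637, -0.269, 0.073], 0.94), ([0.438, -0.228, 0.082], 0.91), ([0.576, -0.023, 0.086], 0.87)]
cassette_grip [([0.638, -0.273, 0.078], 0.98), ([0.367, 0.055, 0.074], 0.82), ([0.443, -0.224, 0.072], 0.73)]
knob_grip [([0.648, 0.064, 0.035], 0.66)]
plunger_block [([0.649, 0.034, 0.01], 0.58)]
follower_tail [([0.714, 0.072, 0.04], 0.41)]
wafer_box [([0.552, 0.211, 0.019], 0.64)]
spare_rail [([0.577, -0.156, 0.018], 0.93), ([0.758, 0.166, 0.047], 0.38)]
post_mount [([0.76, 0.167, 0.048], 0.89)]
```

View pics/top0.png

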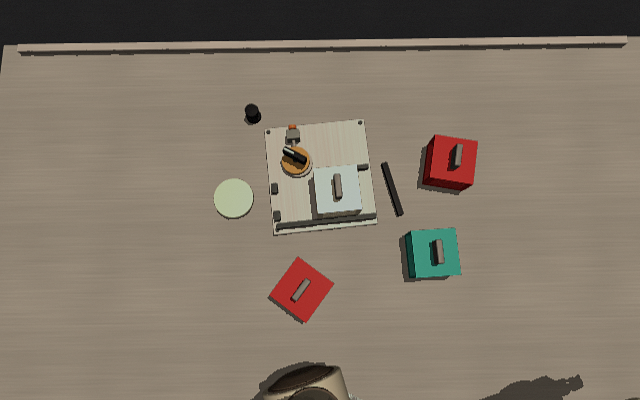

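View pics/scene0.png

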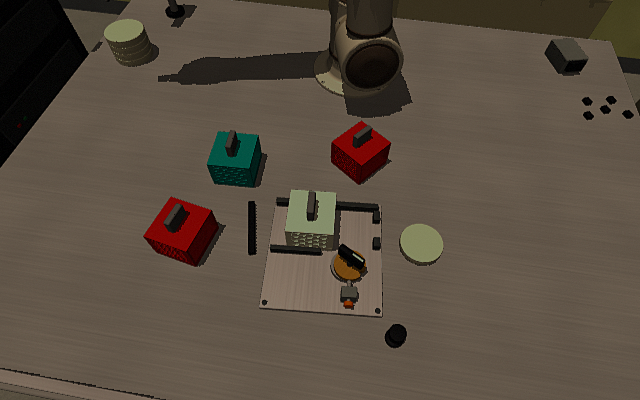

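The top view shows the plate with corners near (265,129), (363,120), (376,224) and (273,234). The white cassette is at (338,190), the knob at (295,158) and the follower at (292,130). The red and turquoise boxes are decoys. I'll enlarge the crops.

```bash
python3 - <<'E'
import cv2
a=cv2.imread("pics/top0.png")[105:245,240:400]; cv2.imwrite("pics/topz.png",cv2.resize(a,None,fx=5,fy=4.2*5/4.2/1.2 if 0 else 5*0.857,interpolation=cv2.INTER_CUBIC) if 0 else cv2.resize(a,(640,560),interpolation=cv2.INTER_CUBIC))
a=cv2.imread("pics/scene0.png")[180:330,250:400]; cv2.imwrite("pics/scenez.png",cv2.resize(a,(600,600),interpolation=cv2.INTER_CUBIC))
E
```

```text
(no output)
```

View pics/topz.png

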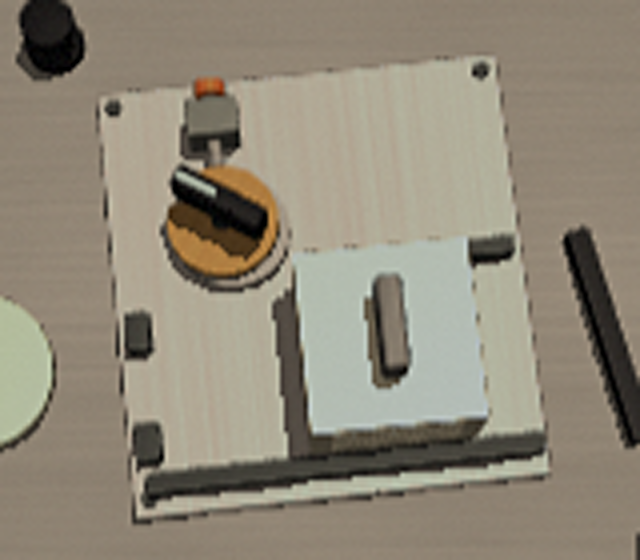

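View pics/scenez.png

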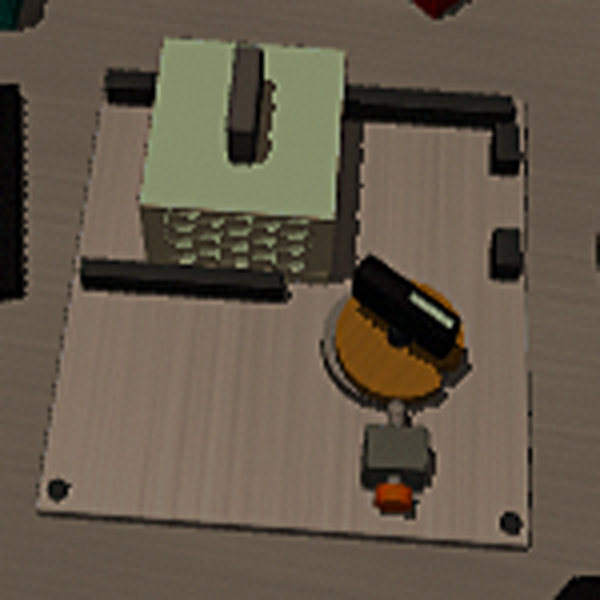

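```bash
cat > h.py <<'E'
import numpy as np, cv2
from scipy.spatial.transform import Rotation as R
from scipy.optimize import least_squares
C={'top':(np.array([0.35540167,0.02112826,1.04154731]),[-1.69359631e+02,9.68641676e-02,-9.08448473e+01],452.7511814,316.50479955,197.83809801),
'scene':(np.array([0.95661132,0.05556697,0.75426916]),[-147.26630399,-0.93122942,99.36772579],388.06460734,323.50290819,202.3392979)}
def proj(c,P):
    p,o,f,cx,cy=C[c]; q=(np.atleast_2d(P)-p)@R.from_euler('xyz',o,degrees=True).as_matrix()
    return np.c_[f*q[:,0]/q[:,2]+cx,f*q[:,1]/q[:,2]+cy]
def back(c,uv,z):
    p,o,f,cx,cy=C[c]; d=R.from_euler('xyz',o,degrees=True).as_matrix()@np.array([(uv[0]-cx)/f,(uv[1]-cy)/f,1]); return p+d*(z-p[2])/d[2]
def T(p,P):
    P=np.atleast_2d(np.array(P,float)); c,s=np.cos(p[2]),np.sin(p[2])
    return np.c_[p[0]+c*P[:,0]-s*P[:,1],p[1]+s*P[:,0]+c*P[:,1],P[:,2]]
def Z(c,u,v): return (240+u/4,105+v/4) if c=='top' else (250+u/4,180+v/4)
def fit(obs,x0):
    r=lambda x:np.concatenate([(proj(c,T(x,P))[0]-np.array(Z(c,*uv))) for c,P,uv in obs])
    s=least_squares(r,x0); return s.x,r(s.x).reshape(-1,2)
E
python3 - <<'E'
from h import *
o=[('top',(.182,.068,.012),(99,98)),('top',(.182,-.172,.012),(495,58)),('top',(-.073,-.172,.012),(548,472)),('top',(-.073,.068,.012),(133,514)),
('scene',(.182,-.172,.012),(38,511)),('scene',(.182,.068,.012),(530,540)),('scene',(-.073,.068,.012),(525,102))]
for sel in (o,o[:4],o[4:]):
    x,r=fit(sel,[.57,.05,0]); print(x,np.degrees(x[2])); print(r.round(2).tolist())
x,_=fit(o,[.57,.05,0])
print('knob',T(x,[[.09,0,.076]]))
# cassette: top corners z=.088
oc=[('top',(.05,.048,.076),(293,254)),('top',(.05,-.048,.076),(467,240)),('top',(-.05,-.048,.076),(486,416)),('top',(-.05,.048,.076),(310,434)),
('scene',(-.05,-.048,.076),(164,38)),('scene',(-.05,.048,.076),(346,50)),('scene',(.05,.048,.076),(338,217)),('scene',(.05,-.048,.076),(142,203))]
oc=[(c,(a,b,z+.012),uv) for c,(a,b,z),uv in oc]
for sel in (oc,oc[:4],oc[4:]):
    y,r=fit(sel,[.57,-.03,0]); print(y,np.degrees(y[2])); print(r.round(2).tolist())
y,_=fit(oc,[.57,-.03,0])
c,s=np.cos(x[2]),np.sin(x[2]); d=y[:2]-x[:2]; print('cass in nest',c*d[0]+s*d[1],-s*d[0]+c*d[1])
# knob line
for c,a,b in (('top',(176,170),(262,222)),('scene',(452,335),(362,268))):
    A=back(c,Z(c,*a),.088);B=back(c,Z(c,*b),.088);m=(A+B)/2;v=A-B
    print(c,m,np.linalg.norm(v),'knob angle',-np.degrees(np.arctan2(v[1],v[0])-x[2]))
E
```

```text
[0.54457492 0.05929561 0.09240322] 5.2943147347649235
[[-1.24, -1.28], [-0.29, -1.57], [0.49, 0.16], [-0.18, 0.86], [-1.03, -1.36], [0.18, 0.79], [0.15, -1.44]]
[0.54386149 0.05893289 0.08681176] 4.973947631688641
[[-0.67, -1.19], [0.34, -0.96], [0.54, 0.9], [-0.22, 1.03]]
[0.54549844 0.0592564  0.09899159] 5.671800119553072
[[-0.64, -0.28], [0.74, 1.07], [-0.11, -1.28]]
knob [[0.63419097 0.06760007 0.076     ]]
[ 0.5550527  -0.02391017  0.08811622] 5.048687628076137
[[-0.98, -0.53], [-0.53, -1.45], [0.29, -0.27], [-0.48, -0.19], [-0.07, -1.26], [0.34, -0.98], [-0.58, -0.32], [-0.77, -0.48]]
[ 0.55371766 -0.02479716  0.07674425] 4.397121832230394
[[-0.32, -0.21], [0.18, -0.65], [0.49, 0.62], [-0.35, 0.2]]
[ 0.55662648 -0.02306141  0.09889071] 5.6660203500599575
[[-0.12, -0.41], [0.39, -0.53], [0.02, 0.24], [-0.27, 0.54]]
cass in nest 0.0027555305400017117 -0.08381761753183796
top [0.63266639 0.06621051 0.088     ] 0.055621697677239706 knob angle -51.913124927457716
scene [0.63974182 0.06781203 0.088     ] 0.05330781149438934 knob angle -54.32418441027565
```

```bash
cat > plan.py <<'E'
import sys,numpy as np
from scipy.spatial.transform import Rotation as R
from workcell import get_obs
x,y,z,yaw,n,claw=[float(a) for a in sys.argv[1:7]]; n=int(n)
o=get_obs(); print(o['time'],o['q'].round(1),o['ee_pos'].round(4),o['tcp_rot'].round(2),o['wrist_force'].round(1),round(o['opening'],4))
A=R.from_euler('xyz',o['tcp_rot'],degrees=True);B=R.from_euler('xyz',[180,0,yaw],degrees=True)
rv=(A.inv()*B).as_rotvec(degrees=True); p=o['ee_pos'];d=(np.array([x,y,z])-p)/n
rows=[]
for i in range(n):
    Ri=A*R.from_rotvec(rv*i/n,degrees=True)
    rows.append([claw,(Ri.inv().apply(d)*100).round(2).tolist(),(rv/n).round(2).tolist()])
print(str(rows).replace(' ',''))
E
python3 plan.py .561 -.098 .2 5.2 12 1
```

```text
1.0 [-73.7   5.   10.1  95.1  -0.   90. ] [ 0.154  -0.528   0.2423] [180.    -0.   -73.74] [ 0.2  0.1 -0.5] 0.0854
[[1.0,[-2.49,-4.26,0.35],[0.0,-0.0,-6.58]],[1.0,[-1.99,-4.52,0.35],[0.0,-0.0,-6.58]],[1.0,[-1.46,-4.71,0.35],[0.0,-0.0,-6.58]],[1.0,[-0.91,-4.85,0.35],[0.0,-0.0,-6.58]],[1.0,[-0.34,-4.92,0.35],[0.0,-0.0,-6.58]],[1.0,[0.22,-4.93,0.35],[0.0,-0.0,-6.58]],[1.0,[0.79,-4.87,0.35],[0.0,-0.0,-6.58]],[1.0,[1.34,-4.75,0.35],[0.0,-0.0,-6.58]],[1.0,[1.87,-4.56,0.35],[0.0,-0.0,-6.58]],[1.0,[2.38,-4.32,0.35],[0.0,-0.0,-6.58]],[1.0,[2.86,-4.02,0.35],[0.0,-0.0,-6.58]],[1.0,[3.3,-3.66,0.35],[0.0,-0.0,-6.58]]]
```

>>> {"fn": "play_rows", "kwargs": {"rows": [[1,[-2.5,-4.3,0],[0,0,-6.6]],[1,[-2,-4.5,0],[0,0,-6.6]],[1,[-1.5,-4.7,0],[0,0,-6.6]],[1,[-0.9,-4.8,0],[0,0,-6.6]],[1,[-0.3,-4.9,0],[0,0,-6.6]],[1,[0.2,-4.9,0],[0,0,-6.6]],[1,[0.8,-4.9,0],[0,0,-6.6]],[1,[1.3,-4.7,0],[0,0,-6.6]],[1,[1.9,-4.6,0],[0,0,-6.6]],[1,[2.4,-4.3,0],[0,0,-6.6]],[1,[2.9,-4,0],[0,0,-6.6]],[1,[0,0,0],[0,0,0]]]}}

```text
time: 2.2
ee_pos: [0.5252, -0.1183, 0.2412]
tcp_rot: [179.9, -0.2, 1.6]
wrist_force: [-1.3, -0.5, -0.0]
opening: -0.0002
```

```bash
python3 plan.py .561 -.098 .2 5.2 6 1
```

```text
2.2 [-12.7   3.2   8.   94.7  -0.   75.7] [ 0.5252 -0.1183  0.2412] [179.93  -0.18   1.6 ] [-1.3 -0.5 -0. ] -0.0002
[[1.0,[0.6,-0.32,0.69],[0.01,-0.03,-0.6]],[1.0,[0.61,-0.32,0.69],[0.01,-0.03,-0.6]],[1.0,[0.61,-0.31,0.69],[0.01,-0.03,-0.6]],[1.0,[0.61,-0.3,0.69],[0.01,-0.03,-0.6]],[1.0,[0.62,-0.3,0.69],[0.01,-0.03,-0.6]],[1.0,[0.62,-0.29,0.69],[0.01,-0.03,-0.6]]]
```

>>> {"fn": "play_rows", "kwargs": {"rows": [[1,[0.9,-0.5,0],[0,0,-0.9]],[1,[0.9,-0.5,0],[0,0,-0.9]],[1,[0.9,-0.4,0.5],[0,0,-0.9]],[1,[0.9,-0.4,1],[0,0,-0.9]],[1,[0,0,0],[0,0,0]],[1,[0,0,0],[0,0,0]]]}}

```text
time: 2.8
ee_pos: [0.5625, -0.0989, 0.2245]
tcp_rot: [179.9, -0.1, 5.3]
wrist_force: [0.4, -0.1, 0.8]
opening: 0.0001
```

```bash
python3 plan.py .561 -.098 .042 5.2 8 1; python3 - <<'E'
from workcell import camera
import cv2
for n in ["wrist","scene"]:
    p=camera(n); cv2.imwrite(f"pics/{n}1.png",p["img"][:,:,::-1]); print(p["xyz"],p["orientation"],p["intrinsics"].tolist())
E
```

```text
2.8 [-9.9  7.4 10.8 93.2 -0.1 74.8] [ 0.5625 -0.0989  0.2245] [ 1.799e+02 -1.200e-01  5.250e+00] [ 0.4 -0.1  0.8] 0.0001
[[1.0,[-0.02,-0.02,2.28],[0.01,-0.01,0.01]],[1.0,[-0.02,-0.02,2.28],[0.01,-0.01,0.01]],[1.0,[-0.02,-0.02,2.28],[0.01,-0.01,0.01]],[1.0,[-0.02,-0.02,2.28],[0.01,-0.01,0.01]],[1.0,[-0.02,-0.01,2.28],[0.01,-0.01,0.01]],[1.0,[-0.02,-0.01,2.28],[0.01,-0.01,0.01]],[1.0,[-0.02,-0.01,2.28],[0.01,-0.01,0.01]],[1.0,[-0.02,-0.01,2.28],[0.01,-0.01,0.01]]]
[ 0.55452093 -0.02258704  0.35543747] [ 1.62485556e+02 -1.41032612e-01  5.25747646e+00] [[345.34391063263286, 0.0, 318.2572148947769], [0.0, 345.34391063263286, 201.2798741055618], [0.0, 0.0, 1.0]]
[0.95661132 0.05556697 0.75426916] [-147.26630399   -0.93122942   99.36772579] [[388.0646073351722, 0.0, 323.5029081908659], [0.0, 388.0646073351722, 202.33929790105736], [0.0, 0.0, 1.0]]
```

View pics/wrist1.png

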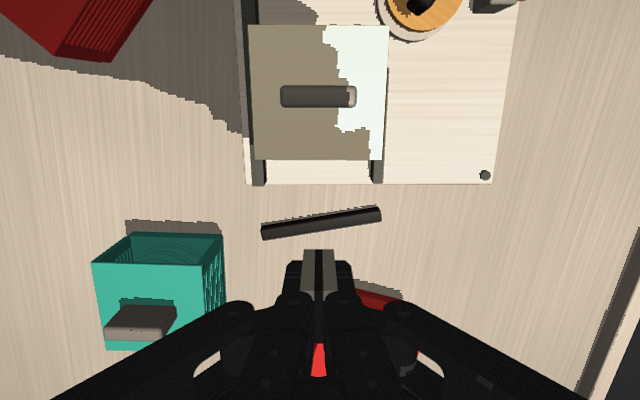

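View pics/scene1.png

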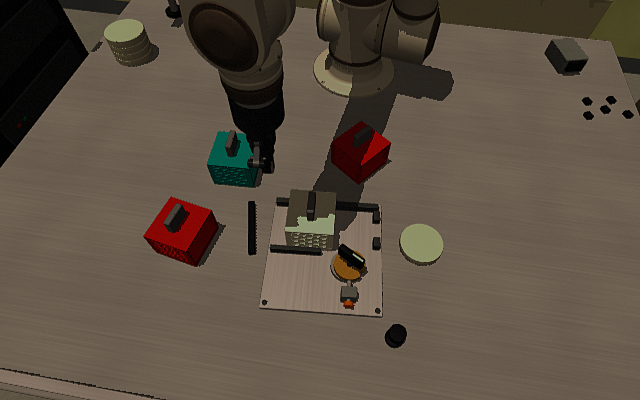

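```bash
cat >> h.py <<'E'
C['wrist']=None
def addw(p): C['wrist']=(np.array(p['xyz']),list(p['orientation']),p['intrinsics'][0,0],p['intrinsics'][0,2],p['intrinsics'][1,2])
E
python3 - <<'E'
from h import *
C['wrist']=(np.array([0.55452093,-0.02258704,0.35543747]),[1.62485556e+02,-1.41032612e-01,5.25747646],345.3439,318.2572,201.27987)
for uv,z in (((249,27),.088),((389,25),.088),((388,160),.088),((252,160),.088),((246,184),.012),((491,184),.012)): print(back('wrist',uv,z))
E
```

```text
[0.50289222 0.01644726 0.088     ]
[0.60035328 0.02672622 0.088     ]
[ 0.61418267 -0.06785965  0.088     ]
[ 0.50819757 -0.07756256  0.088     ]
[ 0.48975563 -0.11865682  0.012     ]
[ 0.74041955 -0.0957537   0.012     ]
```

>>> {"fn": "play_rows", "kwargs": {"rows": [[1,[-0.1,0,3],[0,0,0]],[1,[-0.1,0,3],[0,0,0]],[1,[0,0,3],[0,0,0]],[1,[0,0,3],[0,0,0]],[1,[0,0,3],[0,0,0]],[1,[0,0,2],[0,0,0]],[1,[0,0,1],[0,0,0]],[1,[0,0,0],[0,0,0]],[1,[0,0,0],[0,0,0]]]}}

```text
time: 3.8
ee_pos: [0.5608, -0.1025, 0.0437]
tcp_rot: [179.8, -0.6, 4.9]
wrist_force: [-0.3, 0.4, 0.9]
opening: 0.0002
```

```bash
python3 plan.py .561 -.098 .042 5.2 2 1
```

```text
3.8 [-10.3   8.   -8.7  72.7  -0.1  74.7] [ 0.5608 -0.1025  0.0437] [179.76  -0.59   4.93] [-0.3  0.4  0.9] 0.0002
[[1.0,[0.03,-0.23,0.09],[0.12,-0.29,-0.14]],[1.0,[0.03,-0.23,0.09],[0.12,-0.29,-0.14]]]
```

>>> {"fn": "play_rows", "kwargs": {"rows": [[1,[0,-0.5,0],[0.2,-0.6,-0.3]],[1,[0,-0.5,0],[0,0,0]],[1,[0,-0.5,0],[0,0,0]],[1,[0,-0.7,0],[0,0,0]],[1,[0,-0.7,0],[0,0,0]],[1,[0,-0.7,0],[0,0,0]],[1,[0,-0.7,0],[0,0,0]],[1,[0,-0.7,0],[0,0,0]],[1,[0,-0.7,0],[0,0,0]],[1,[0,-0.7,0],[0,0,0]],[1,[0,-0.5,0],[0,0,0]],[1,[0,0,0],[0,0,0]]]}}

```text
time: 5.0
ee_pos: [0.5561, -0.0276, 0.0481]
tcp_rot: [179.8, -0.3, 5.3]
wrist_force: [0.0, -0.2, 0.1]
opening: 0.0005
```

```bash
python3 plan.py .551 -.0 .042 5.2 2 1;  python3 - <<'E'
from workcell import camera
import cv2
for n in ["top","scene"]:
    p=camera(n); i=p["img"][:,:,::-1]
    i=i[105:245,240:400] if n=="top" else i[180:330,250:400]
    cv2.imwrite(f"pics/{n}2.png",cv2.resize(i,None,fx=4,fy=4,interpolation=cv2.INTER_CUBIC))
E
```

```text
5.0 [ -2.8   6.4 -10.   73.4  -0.1  81.9] [ 0.5561 -0.0276  0.0481] [179.84  -0.28   5.28] [ 0.  -0.2  0.1] 0.0005
[[1.0,[-0.13,-1.4,0.3],[0.08,-0.14,0.04]],[1.0,[-0.13,-1.4,0.3],[0.08,-0.14,0.04]]]
```

View pics/top2.png

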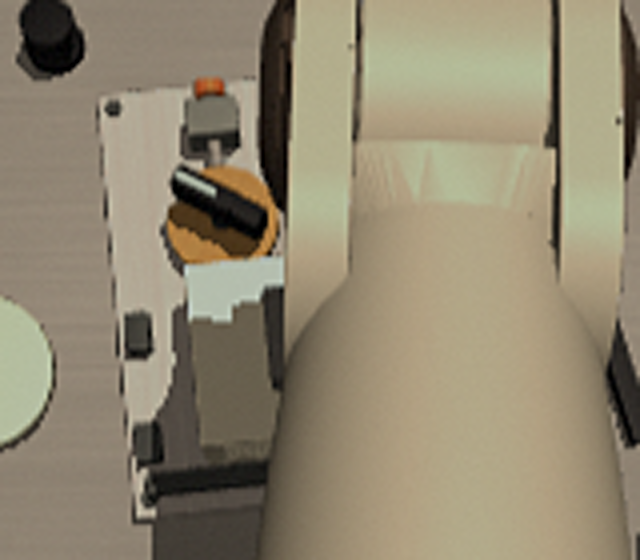

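View pics/scene2.png

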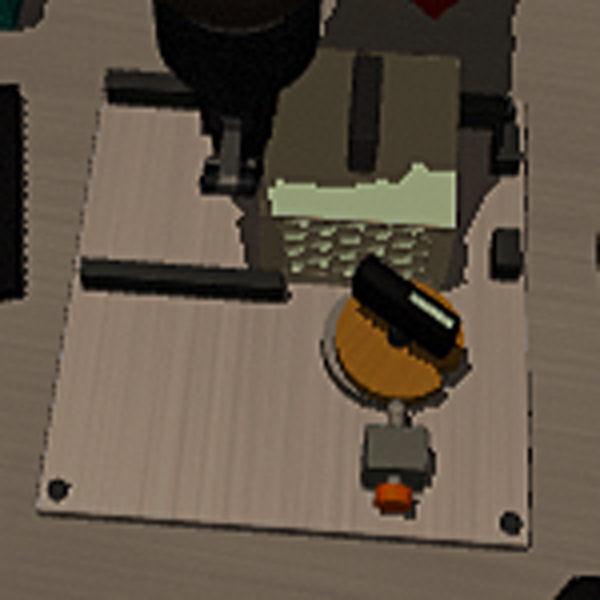

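The cassette slid along cleanly; by the finger position about 28 mm remain. It clears the knob (395,300 in the scene crop) and is heading for the stops at (505,150) and (505,250). I'll continue more slowly.

>>> {"fn": "play_rows", "kwargs": {"rows": [[1,[0,-0.5,0.1],[0,0,0]],[1,[0,-0.5,0.1],[0,0,0]],[1,[0,-0.5,0.1],[0,0,0]],[1,[0,-0.5,0.1],[0,0,0]],[1,[0,-0.3,0.1],[0,0,0]],[1,[0,0,0],[0,0,0]]]}}

```text
time: 5.7
ee_pos: [0.5542, -0.0042, 0.0428]
tcp_rot: [179.8, -0.3, 5.2]
wrist_force: [0.7, -1.5, 0.3]
opening: 0.0001
```

```bash
python3 plan.py .551 -.0 .042 5.2 2 1
```

```text
5.7 [ -0.3   6.1 -10.8  72.7  -0.2  84.5] [ 0.5542 -0.0042  0.0428] [179.8   -0.31   5.19] [ 0.7 -1.5  0.3] 0.0001
[[1.0,[-0.14,-0.22,0.04],[0.1,-0.16,-0.01]],[1.0,[-0.14,-0.22,0.04],[0.1,-0.16,-0.01]]]
```

>>> {"fn": "play_rows", "kwargs": {"rows": [[1,[0,-0.2,0],[0,0,0]],[1,[0,-0.2,0],[0,0,0]]]}}

```text
time: 5.9
ee_pos: [0.5541, -0.0022, 0.0434]
tcp_rot: [179.5, -0.3, 5.1]
wrist_force: [-2.1, -19.7, 9.2]
opening: -0.0002
```

>>> {"fn": "play_rows", "kwargs": {"rows": [[1,[0,-0.2,0],[0,0,0]],[1,[0,-0.2,0],[0,0,0]]]}}

```text
time: 6.1
ee_pos: [0.554, -0.0019, 0.0447]
tcp_rot: [179.1, -0.4, 5.0]
wrist_force: [-0.8, -12.9, 4.4]
opening: -0.0003
```

>>> {"fn": "play_rows", "kwargs": {"rows": [[1,[0,-0.2,0],[0,0,0]],[1,[0,-0.2,0],[0,0,0]]]}}

```text
time: 6.3
ee_pos: [0.554, -0.0015, 0.0459]
tcp_rot: [178.6, -0.4, 4.8]
wrist_force: [-1.4, -12.1, 4.2]
opening: -0.0002
```

Contact with the stops: force rose to 12–20 N and motion stalled. I'll back off and look.

>>> {"fn": "play_rows", "kwargs": {"rows": [[1,[0,0.5,0],[0,0,0]],[1,[0,1,0],[0,0,0]],[1,[0,1.5,0],[1.3,0,0]],[1,[0,1,-1],[0,0,0]],[1,[0,0,-3],[0,0,0]],[1,[0,0,-3],[0,0,0]],[1,[0,0,-4],[0,0,0]],[1,[0,1,-4],[0,0,0]],[1,[0,4,-3],[0,0,0]],[1,[0,4,0],[0,0,0]],[1,[0,4,0],[0,0,0]],[0.5,[0,0,0],[0,0,0]]]}}

```text
time: 7.5
ee_pos: [0.5661, -0.179, 0.2385]
tcp_rot: [179.8, -0.5, 4.9]
wrist_force: [-0.1, 1.3, 0.8]
opening: 0.0134
```

```bash
python3 - <<'E'
from workcell import camera,get_obs
import cv2
o=get_obs();print(o['ee_pos'],o['tcp_rot'],o['opening'])
for n in ["top","scene","wrist"]:
    p=camera(n); i=p["img"][:,:,::-1]
    if n=="wrist": print(p["xyz"].tolist(),p["orientation"].tolist())
    i=i if n=="wrist" else i[105:245,240:400] if n=="top" else i[180:330,250:400]
    cv2.imwrite(f"pics/{n}3.png",i if n=="wrist" else cv2.resize(i,None,fx=4,fy=4,interpolation=cv2.INTER_CUBIC))
E
```

```text
[ 0.56613579 -0.1789907   0.23845716] [179.84381358  -0.50652952   4.93978729] 0.013433482639454828
[0.5574900024882979, -0.09966838999250573, 0.36918964929718007] [162.5060511484611, -0.5008150457877213, 5.045397104597435]
```

View pics/top3.png

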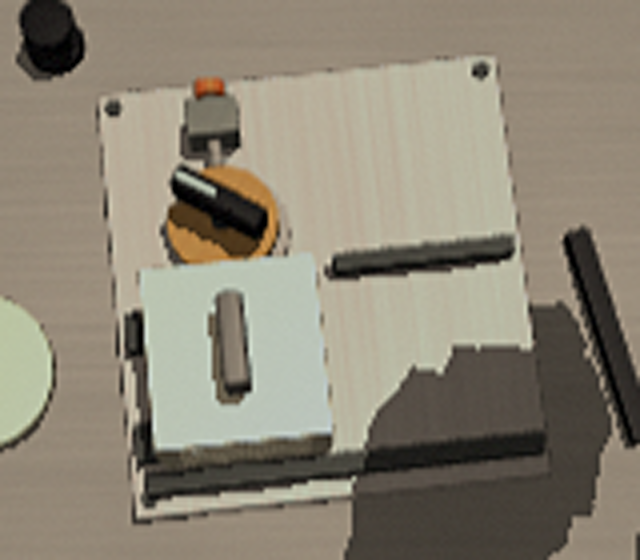

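View pics/scene3.png

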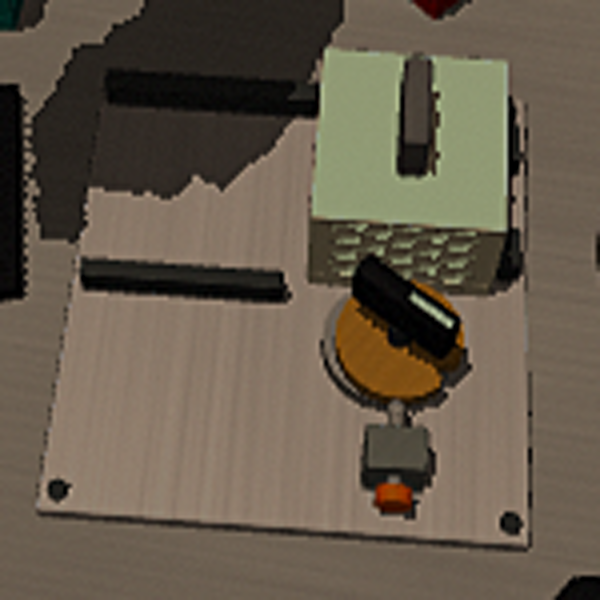

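View pics/wrist3.png

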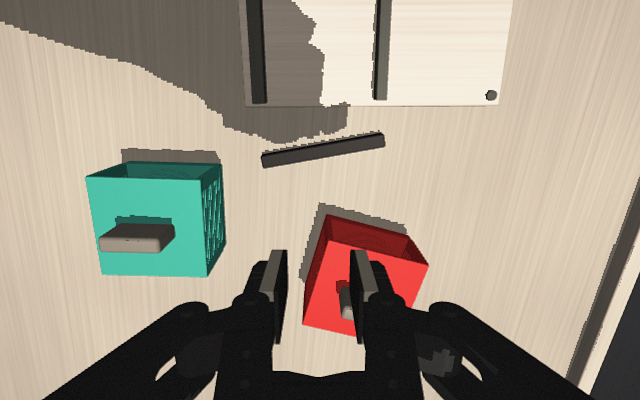

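The cassette's top now has corners at (139,270), (315,254), (330,434) and (155,450) in the top crop, right up to the stops. I'll measure it.

```bash
python3 - <<'E'
from h import *
x=[0.54457,.0593,.0924]
oc=[('top',(.05,.048,.076),(139,270)),('top',(.05,-.048,.076),(315,254)),('top',(-.05,-.048,.076),(330,434)),('top',(-.05,.048,.076),(154,450)),
('scene',(-.05,-.048,.076),(326,47)),('scene',(-.05,.048,.076),(508,60)),('scene',(.05,.048,.076),(505,232)),('scene',(.05,-.048,.076),(312,217))]
oc=[(c,(a,b,z+.012),uv) for c,(a,b,z),uv in oc]
for sel in (oc,oc[:4],oc[4:]):
    y,r=fit(sel,[.57,-.03,0]);
    c,s=np.cos(x[2]),np.sin(x[2]); d=y[:2]-x[:2]; print(np.degrees(y[2]-x[2]),'cass in nest',c*d[0]+s*d[1],-s*d[0]+c*d[1])
E
python3 plan.py .6345 .068 .2 148 12 .5
```

```text
-0.7531248178690801 cass in nest 0.003053674643697383 -0.0005187883559250462
-0.9613538802937107 cass in nest 0.0015258872608501727 -0.0011105421756322593
-0.5652617760970137 cass in nest 0.0047660668354384 -6.78960109331845e-05
7.65 [-17.2  10.4  15.6  94.8   0.1  67.7] [ 0.5659 -0.175   0.238 ] [179.94  -0.46   5.11] [ 0.9 -0.1  0.1] 0.0356
[[0.5,[0.75,-1.97,0.32],[0.05,-0.01,-11.91]],[0.5,[1.14,-1.77,0.32],[0.05,-0.01,-11.91]],[0.5,[1.48,-1.5,0.32],[0.05,-0.01,-11.91]],[0.5,[1.75,-1.16,0.32],[0.05,-0.01,-11.91]],[0.5,[1.96,-0.77,0.32],[0.05,-0.01,-11.91]],[0.5,[2.07,-0.35,0.32],[0.05,-0.01,-11.91]],[0.5,[2.1,0.08,0.32],[0.05,-0.01,-11.91]],[0.5,[2.04,0.52,0.32],[0.05,-0.01,-11.91]],[0.5,[1.89,0.93,0.32],[0.05,-0.01,-11.91]],[0.5,[1.66,1.3,0.32],[0.05,-0.01,-11.91]],[0.5,[1.35,1.61,0.32],[0.05,-0.01,-11.91]],[0.5,[0.99,1.85,0.32],[0.05,-0.01,-11.91]]]
```

```bash
python3 plan.py .6345 .068 .2 148.3 18 .5|sed 's/\]\],/]],\n/g'
```

```text
7.65 [-17.2  10.4  15.6  94.8   0.1  67.7] [ 0.5659 -0.175   0.238 ] [179.94  -0.46   5.11] [ 0.9 -0.1  0.1] 0.0356
[[0.5,[0.5,-1.31,0.21],[0.03,-0.01,-7.96]],
[0.5,[0.67,-1.23,0.21],[0.03,-0.01,-7.96]],
[0.5,[0.84,-1.12,0.21],[0.03,-0.01,-7.96]],
[0.5,[0.99,-1.0,0.22],[0.03,-0.01,-7.96]],
[0.5,[1.11,-0.85,0.22],[0.03,-0.01,-7.96]],
[0.5,[1.22,-0.69,0.22],[0.03,-0.01,-7.96]],
[0.5,[1.3,-0.51,0.22],[0.03,-0.01,-7.96]],
[0.5,[1.36,-0.33,0.22],[0.03,-0.01,-7.96]],
[0.5,[1.4,-0.14,0.22],[0.03,-0.01,-7.96]],
[0.5,[1.4,0.06,0.22],[0.03,-0.01,-7.96]],
[0.5,[1.38,0.25,0.22],[0.03,-0.01,-7.96]],
[0.5,[1.33,0.44,0.22],[0.03,-0.01,-7.96]],
[0.5,[1.26,0.62,0.22],[0.03,-0.01,-7.96]],
[0.5,[1.16,0.79,0.21],[0.03,-0.01,-7.96]],
[0.5,[1.04,0.94,0.21],[0.03,-0.01,-7.96]],
[0.5,[0.9,1.08,0.21],[0.03,-0.01,-7.96]],
[0.5,[0.74,1.19,0.21],[0.03,-0.01,-7.96]],
[0.5,[0.57,1.28,0.21],[0.03,-0.01,-7.96]]]
```

>>> {"fn": "play_rows", "kwargs": {"rows": [[0.5,[0.5,-1.3,0],[0,0,-8.4]],[0.5,[0.7,-1.2,0],[0,0,-8.4]],[0.5,[0.8,-1.1,0],[0,0,-8.4]],[0.5,[1,-1,0],[0,0,-8.4]],[0.5,[1.1,-0.9,0],[0,0,-8.4]],[0.5,[1.2,-0.7,0],[0,0,-8.4]],[0.5,[1.3,-0.5,0],[0,0,-8.4]],[0.5,[1.4,-0.3,0],[0,0,-8.4]],[0.5,[1.4,-0.1,0],[0,0,-8.4]],[0.5,[1.4,0.1,0],[0,0,-8.4]],[0.5,[1.4,0.3,0],[0,0,-8.4]]]}}

```text
time: 8.75
ee_pos: [0.5975, -0.0057, 0.2391]
tcp_rot: [179.7, -0.0, 99.7]
wrist_force: [0.7, 0.4, 0.5]
opening: 0.0429
```

```bash
python3 plan.py .6345 .068 .22 148.3 9 .5|sed 's/\]\],/]],\n/g'
```

```text
8.75 [ -0.6  11.4  16.8  95.2   0.1 -10.3] [ 0.5975 -0.0057  0.2391] [ 1.7974e+02 -5.0000e-02  9.9720e+01] [0.7 0.4 0.5] 0.0429
[[0.5,[0.74,0.54,0.22],[0.03,0.01,-5.4]],
[0.5,[0.68,0.61,0.22],[0.03,0.01,-5.4]],
[0.5,[0.62,0.67,0.21],[0.03,0.01,-5.4]],
[0.5,[0.56,0.73,0.21],[0.03,0.01,-5.4]],
[0.5,[0.49,0.78,0.21],[0.03,0.01,-5.4]],
[0.5,[0.41,0.82,0.21],[0.03,0.01,-5.4]],
[0.5,[0.33,0.85,0.21],[0.03,0.01,-5.4]],
[0.5,[0.25,0.88,0.21],[0.03,0.01,-5.4]],
[0.5,[0.17,0.9,0.21],[0.03,0.01,-5.4]]]
```

>>> {"fn": "play_rows", "kwargs": {"rows": [[0.5,[0.8,0.6,0.2],[0,0,-5.7]],[0.5,[0.7,0.6,0.2],[0,0,-5.7]],[0.5,[0.6,0.7,0.2],[0,0,-5.7]],[0.5,[0.6,0.7,0.2],[0,0,-5.7]],[0.5,[0.5,0.8,0.2],[0,0,-5.7]],[0.5,[0.4,0.8,0.2],[0,0,-5.7]],[0.5,[0.3,0.8,0.2],[0,0,-5.7]],[0.5,[0.2,0.9,0.2],[0,0,-5.7]],[0.5,[0.2,0.9,0.2],[0,0,-5]],[0.5,[0,0,0],[0,0,0]]]}}

```text
time: 9.75
ee_pos: [0.6262, 0.0895, 0.2216]
tcp_rot: [179.8, -0.1, 153.9]
wrist_force: [-0.3, -0.0, 0.2]
opening: 0.0426
```

```bash
python3 plan.py .6345 .068 .1 148.3 4 .5|sed 's/\]\],/]],\n/g'; python3 - <<'E'
from workcell import camera
import cv2
from h import *
p=camera("wrist"); cv2.imwrite("pics/wrist4.png",p["img"][:,:,::-1]); print(p["xyz"].tolist(),p["orientation"].tolist())
E
```

```text
9.75 [  8.1  16.3  20.8  94.5   0.2 -55.8] [0.6262 0.0895 0.2216] [ 1.7984e+02 -5.0000e-02  1.5386e+02] [-0.3 -0.   0.2] 0.0426
[[0.5,[-0.42,-0.4,3.04],[0.04,-0.02,1.39]],
[0.5,[-0.43,-0.39,3.04],[0.04,-0.02,1.39]],
[0.5,[-0.44,-0.37,3.04],[0.04,-0.02,1.39]],
[0.5,[-0.45,-0.36,3.04],[0.04,-0.02,1.39]]]
[0.59192610878766, 0.020883318559722617, 0.352484249219685] [162.5195574988967, -0.0040214597595568105, 153.87024677590531]
```

View pics/wrist4.png

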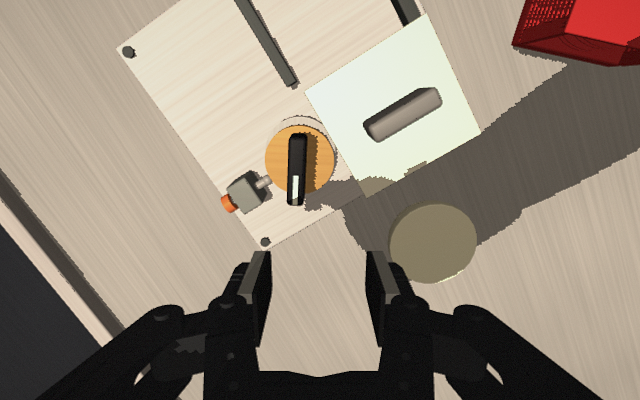

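The knob bar is at (297,134)–(296,205), with its white line at the lower end. The fingers are parallel to it.

```bash
python3 - <<'E'
from h import *
C['wrist']=(np.array([0.59192610878766,0.020883318559722617,0.352484249219685]),[162.5195574988967,-0.00402,153.870246],345.3439,318.2572,201.27987)
B=back('wrist',(298.5,134),.088);A=back('wrist',(296,205),.088)
print((A+B)/2,np.linalg.norm(A-B),np.degrees(np.arctan2(*(A-B)[1::-1])))
for uv,z in (((246,190),.046),((299,159),.038),((128,52),.012),((265,242),.012)): print(back('wrist',uv,z))
x=[0.54457,.0593,.0924]
print(T(x,[[.09,0,0],[.150,0,0]]))
E
python3 - <<'E'
from workcell import camera
import cv2
p=camera("wrist");i=p["img"][100:240,200:360,::-1]; cv2.imwrite("pics/wrist4z.png",cv2.resize(i,None,fx=4,fy=4,interpolation=cv2.INTER_CUBIC))
E
```

```text
[0.63229216 0.06588699 0.088     ] 0.056583881333683445 60.846098924839055
[0.68936183 0.06846099 0.046     ]
[0.63347072 0.06542852 0.038     ]
[ 0.73181974 -0.08690726  0.012     ]
[0.71064034 0.13312775 0.012     ]
[[0.63418607 0.06760417 0.        ]
 [0.69393012 0.07314029 0.        ]]
```

View pics/wrist4z.png

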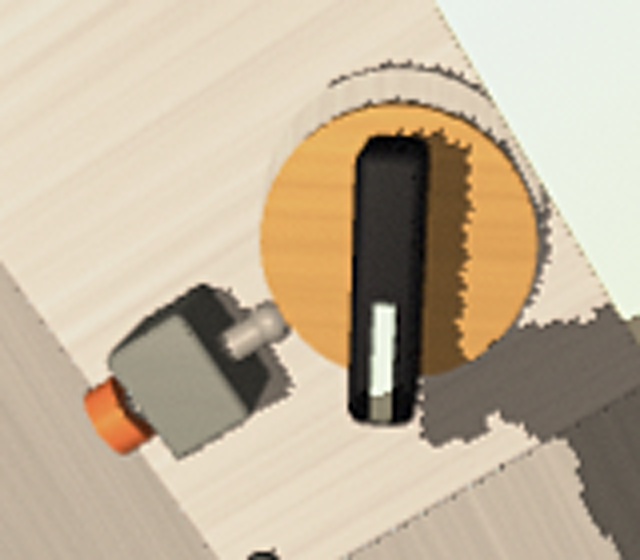

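```bash
python3 plan.py .633 .0668 .14 150.8 4 .67|sed 's/\]\],/]],\n/g'
```

```text
9.85 [  8.   16.3  20.8  94.5   0.1 -55.6] [0.6262 0.0884 0.2221] [ 1.7984e+02 -2.0000e-02  1.5359e+02] [-0.2 -0.1 -0.2] 0.043
[[0.67,[-0.39,-0.41,2.05],[0.04,-0.01,0.7]],
[0.67,[-0.4,-0.41,2.05],[0.04,-0.01,0.7]],
[0.67,[-0.4,-0.4,2.05],[0.04,-0.01,0.7]],
[0.67,[-0.41,-0.39,2.05],[0.04,-0.01,0.7]]]
```

>>> {"fn": "play_rows", "kwargs": {"rows": [[0.67,[-0.4,-0.4,2],[0,0,0.7]],[0.67,[-0.4,-0.4,2],[0,0,0.7]],[0.67,[-0.4,-0.4,2],[0,0,0.7]],[0.67,[-0.4,-0.4,2],[0,0,0.7]],[0.67,[0,0,0],[0,0,0]],[0.67,[0,0,0],[0,0,0]],[0.67,[0,0,0],[0,0,0]]]}}

```text
time: 10.55
ee_pos: [0.632, 0.0661, 0.1439]
tcp_rot: [179.7, 0.2, 149.9]
wrist_force: [0.1, -0.6, -0.2]
opening: 0.0284
```

```bash
python3 plan.py .633 .0668 .12 150.8 1 .67|sed 's/\]\],/]],\n/g';python3 - <<'E'
from workcell import camera
import cv2
p=camera("wrist");print(p["xyz"].tolist(),p["orientation"].tolist());cv2.imwrite("pics/wrist5.png",p["img"][:,:,::-1])
E
```

```text
10.55 [  5.9  15.6  11.4  85.5   0.1 -54. ] [0.632  0.0661 0.1439] [1.7972e+02 1.6000e-01 1.4991e+02] [ 0.1 -0.6 -0.2] 0.0284
[[0.67,[-0.04,0.1,2.39],[0.28,0.17,-0.88]]]
[0.5924638556335711, -2.2394687251941733e-06, 0.274558066058134] [162.3966687073779, 0.21247448603858674, 149.92193863999358]
```

View pics/wrist5.png

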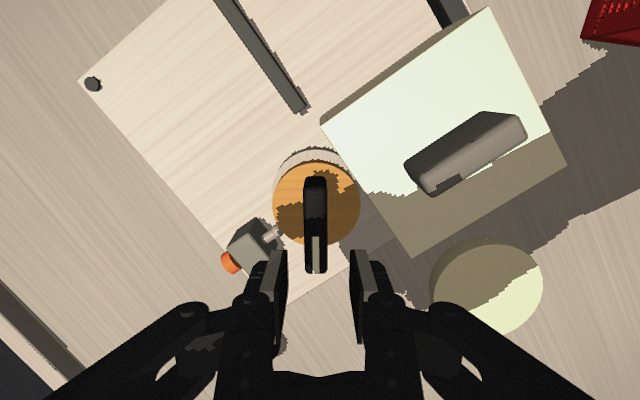

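>>> {"fn": "play_rows", "kwargs": {"rows": [[0.67,[0,0.1,2],[0.2,0.2,-0.6]],[0.67,[0,0,2],[0,0,0]],[0.67,[0,0,1.5],[0,0,0]],[0.67,[0,0,1],[0,0,0]],[0.67,[0,0,0],[0,0,0]]]}}

```text
time: 11.1
ee_pos: [0.6355, 0.0684, 0.0829]
tcp_rot: [179.6, 0.4, 150.6]
wrist_force: [-1.4, 0.3, 0.4]
opening: 0.028
```

```bash
python3 plan.py .633 .0668 .070 150.5 1 .67|sed 's/\]\],/]],\n/g';python3 - <<'E'
from workcell import camera
import cv2
p=camera("wrist");cv2.imwrite("pics/wrist6.png",p["img"][:,:,::-1])
p=camera("scene");cv2.imwrite("pics/scene6.png",cv2.resize(p["img"][180:330,250:400,::-1],None,fx=4,fy=4,interpolation=cv2.INTER_CUBIC))
E
```

```text
11.1 [  6.1  16.4   5.6  78.7   0.1 -54.5] [0.6355 0.0684 0.0829] [179.61   0.39 150.56] [-1.4  0.3  0.4] 0.028
[[0.67,[0.14,-0.27,1.28],[0.39,0.39,0.06]]]
```

View pics/wrist6.png

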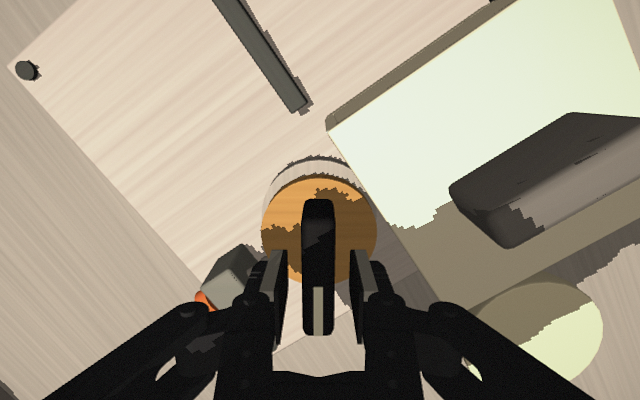

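View pics/scene6.png

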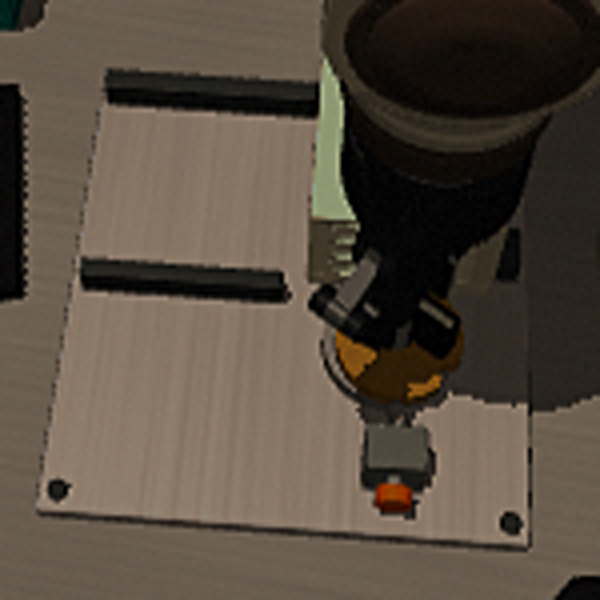

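>>> {"fn": "play_rows", "kwargs": {"rows": [[0.67,[0,-0.2,0.7],[0.4,0.3,0]],[0.67,[0,-0.1,0.6],[0,0,0]],[0.67,[0,0,0],[0,0,0]],[1,[0,0,0],[0,0,0]],[1,[0,0,0],[0,0,0]],[1,[0,0,0],[0,0,0]],[1,[0,0,0],[0,0,0]]], "newtons": 40}}

```text
time: 11.9
ee_pos: [0.6346, 0.0663, 0.0729]
tcp_rot: [179.9, 0.2, 150.6]
wrist_force: [0.3, 0.9, -1.9]
opening: 0.0136
```

```bash
python3 plan.py .633 .0668 .070 95.3 8 1|sed 's/\]\],/]],\n/g'; python3 -c "
from workcell import get_obs
o=get_obs();print(o['torque'])"
```

```text
11.9 [  6.   16.8   5.   78.    0.  -54.6] [0.6346 0.0663 0.0729] [1.7988e+02 1.5000e-01 1.5059e+02] [ 0.3  0.9 -1.9] 0.0136
[[1.0,[0.02,-0.0,0.04],[0.02,0.01,6.91]],
[1.0,[0.02,-0.01,0.04],[0.02,0.01,6.91]],
[1.0,[0.02,-0.01,0.04],[0.02,0.01,6.91]],
[1.0,[0.02,-0.01,0.04],[0.02,0.01,6.91]],
[1.0,[0.02,-0.01,0.04],[0.02,0.01,6.91]],
[1.0,[0.01,-0.02,0.04],[0.02,0.01,6.91]],
[1.0,[0.01,-0.02,0.04],[0.02,0.01,6.91]],
[1.0,[0.01,-0.02,0.04],[0.02,0.01,6.91]]]
[-0.06996593 -0.09943265 -0.00581985]
```

Gripped, with an opening of 13.6 mm against the 14 mm bar. Now I'll turn it clockwise, first part.

>>> {"fn": "play_rows", "kwargs": {"rows": [[1,[0,0,0],[0,0,6]],[1,[0,0,0],[0,0,6]],[1,[0,0,0],[0,0,6]],[1,[0,0,0],[0,0,6]]]}}

```text
time: 12.3
ee_pos: [0.6343, 0.0665, 0.0729]
tcp_rot: [179.9, 0.1, 125.9]
wrist_force: [-1.3, 0.3, -0.8]
opening: 0.0133
```

>>> {"fn": "play_rows", "kwargs": {"rows": [[1,[0,0,0],[0,0,6]],[1,[0,0,0],[0,0,6]],[1,[0,0,0],[0,0,6]]]}}

```text
time: 12.6
ee_pos: [0.6342, 0.0666, 0.0729]
tcp_rot: [179.9, 0.0, 107.2]
wrist_force: [0.9, 0.0, -2.0]
opening: 0.0132
```

```bash
python3 plan.py .633 .0668 .070 95.3 4 1|sed 's/\]\],/]],\n/g'; python3 -c "
from workcell import get_obs,camera
import cv2
o=get_obs();print(o['torque'])
p=camera('scene');cv2.imwrite('pics/scene7.png',cv2.resize(p['img'][180:330,250:400,::-1],None,fx=4,fy=4,interpolation=cv2.INTER_CUBIC))
"
```

```text
12.6 [  6.   16.8   5.   78.   -0.  -11.2] [0.6342 0.0666 0.0729] [1.7986e+02 4.0000e-02 1.0721e+02] [ 0.9  0.  -2. ] 0.0132
[[1.0,[0.01,-0.03,0.07],[0.04,0.01,2.98]],
[1.0,[0.01,-0.03,0.07],[0.04,0.01,2.98]],
[1.0,[0.01,-0.03,0.07],[0.04,0.01,2.98]],
[1.0,[0.01,-0.03,0.07],[0.04,0.01,2.98]]]
[-0.06693885  0.12217573  0.1287978 ]
```

View pics/scene7.png

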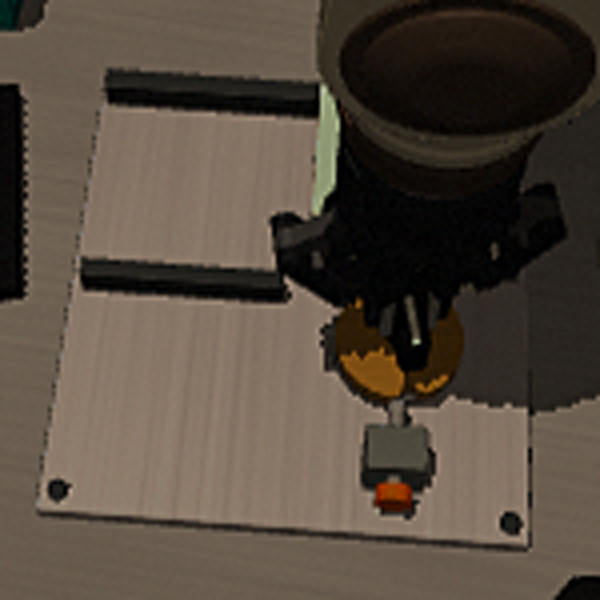

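>>> {"fn": "play_rows", "kwargs": {"rows": [[1,[0,0,0],[0,0,3]],[1,[0,0,0],[0,0,3]]]}}

```text
time: 12.85
ee_pos: [0.6342, 0.0666, 0.0729]
tcp_rot: [179.9, 0.0, 100.9]
wrist_force: [-0.8, 1.3, -0.0]
opening: 0.0131
```

>>> {"fn": "play_rows", "kwargs": {"rows": [[1,[0,0,0],[0,0,3]],[1,[0,0,0],[0,0,2]],[1,[0,0,0],[0,0,0]]]}}

```text
time: 13.15
ee_pos: [0.6342, 0.0667, 0.0729]
tcp_rot: [179.9, 0.0, 96.0]
wrist_force: [-0.2, 0.1, -1.1]
opening: 0.0134
```

```bash
python3 plan.py .633 .0668 .070 95.3 4 1|sed 's/\]\],/]],\n/g'; python3 -c "
from workcell import get_obs,camera
import cv2
o=get_obs();print(o['torque'])
p=camera('scene');cv2.imwrite('pics/scene8.png',cv2.resize(p['img'][180:330,250:400,::-1],None,fx=4,fy=4,interpolation=cv2.INTER_CUBIC))
"
```

```text
13.15 [ 6.  16.8  5.  78.  -0.   0. ] [0.6342 0.0667 0.0729] [1.7986e+02 1.0000e-02 9.5970e+01] [-0.2  0.1 -1.1] 0.0134
[[1.0,[0.01,-0.03,0.07],[0.04,0.0,0.17]],
[1.0,[0.01,-0.03,0.07],[0.04,0.0,0.17]],
[1.0,[0.01,-0.03,0.07],[0.04,0.0,0.17]],
[1.0,[0.01,-0.03,0.07],[0.04,0.0,0.17]]]
[-0.08607075  0.10341962 -0.18317714]
```

View pics/scene8.png

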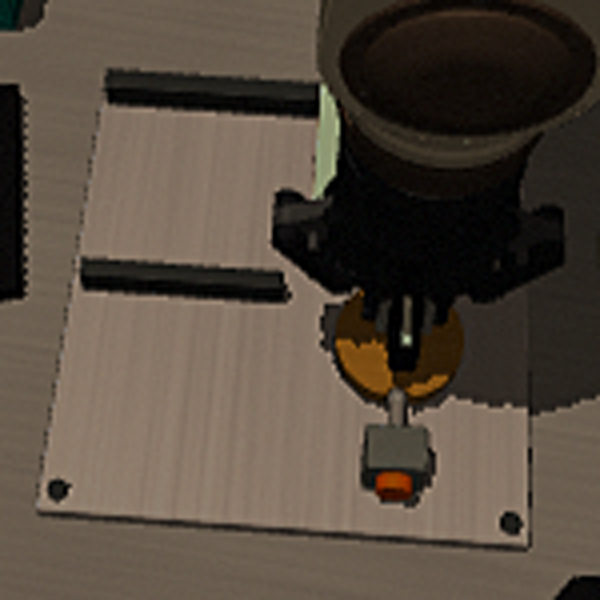

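The follower has dropped: its orange tail moved from (393,500) to (393,487), against the block. I'll release and withdraw.

>>> {"fn": "play_rows", "kwargs": {"rows": [[1,[0,0,0],[0,0,0.6]],[0.67,[0,0,0],[0,0,0]],[0.67,[0,0,0],[0,0,0]],[0.67,[0,0,0],[0,0,0]],[0.67,[0,0,0],[0,0,0]],[0.67,[0,0,-1],[0,0,0]],[0.67,[0,0,-2],[0,0,0]],[0.67,[0,0,-3],[0,0,0]],[0.67,[0,0,-4],[0,0,0]],[0.67,[0,0,-4],[0,0,0]],[0.67,[0,0,-3],[0,0,0]]]}}

```text
time: 14.3
ee_pos: [0.6317, 0.0661, 0.2476]
tcp_rot: [-179.8, 0.0, 95.7]
wrist_force: [0.7, 0.5, -0.2]
opening: 0.0281
```

>>> {"fn": "play_rows", "kwargs": {"rows": [[0.67,[-4,-3,0],[0,0,0]],[0.67,[-4,-3,0],[0,0,0]],[0.67,[-4,-3,0],[0,0,0]],[0.67,[-4,-3,0],[0,0,0]],[0.67,[-4,-3,0],[0,0,0]],[0.67,[-4,-3,0],[0,0,0]],[0.67,[-4,0,0],[0,0,0]],[0.67,[0,0,0],[0,0,0]]]}}

```text
time: 15.1
ee_pos: [0.4803, -0.2347, 0.2604]
tcp_rot: [179.1, 0.3, 96.0]
wrist_force: [0.6, 0.9, 0.0]
opening: 0.0285
```

```bash
python3 - <<'E'
from workcell import camera,get_obs
import cv2
o=get_obs();print(o['time'],o['ee_pos'],o['wrist_force'])
for n in ["top","scene"]:
    p=camera(n); i=p["img"][:,:,::-1]
    cv2.imwrite(f"pics/{n}9full.png",i)
    i=i[105:245,240:400] if n=="top" else i[180:330,250:400]
    cv2.imwrite(f"pics/{n}9.png",cv2.resize(i,None,fx=4,fy=4,interpolation=cv2.INTER_CUBIC))
E
```

```text
15.1 [ 0.48028326 -0.23468038  0.26044941] [0.58620902 0.91042546 0.01979159]
```

View pics/top9.png

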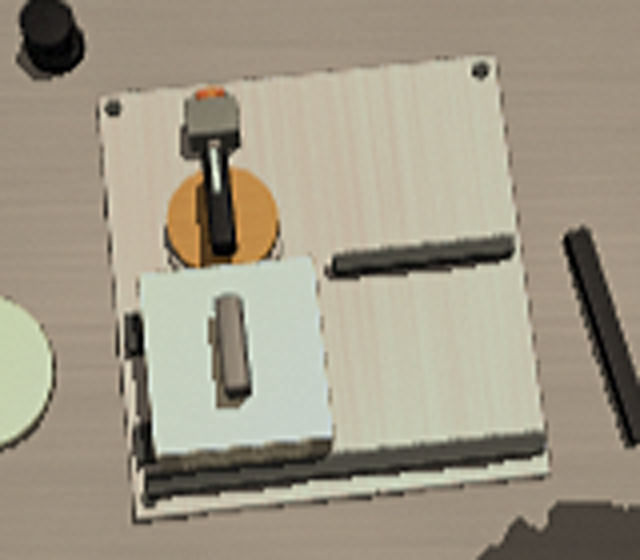

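View pics/scene9.png

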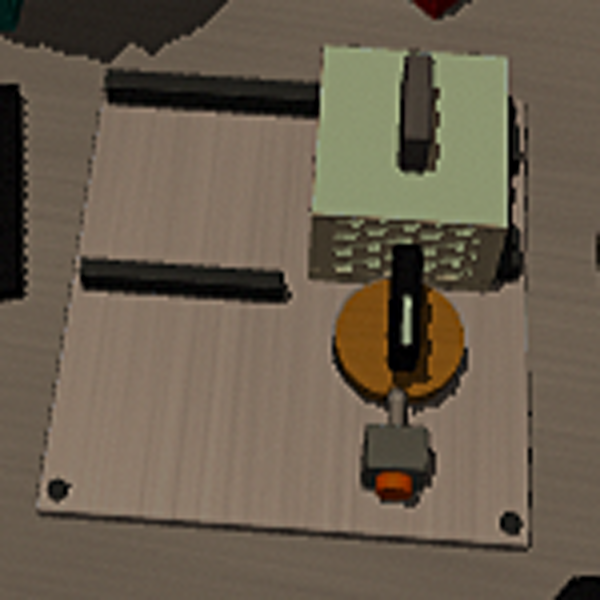

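View pics/scene9full.png

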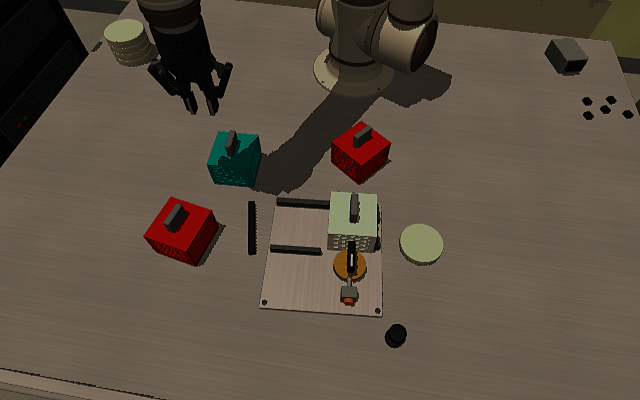

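The cassette's edges along the channel are unchanged, it has shifted slightly onto the near rail, the knob's white line points at the follower, and the tail is drawn in. The bystanders are unmoved, so I'm handing in.

```bash
python3 - <<'E'
from h import *
x=[0.54457,.0593,.0924]
oc=[('top',(.05,.048,.076),(139,273)),('top',(.05,-.048,.076),(315,257)),('top',(-.05,-.048,.076),(331,437)),('top',(-.05,.048,.076),(154,453)),
('scene',(-.05,-.048,.076),(324,45)),('scene',(-.05,.048,.076),(508,57)),('scene',(.05,.048,.076),(505,229)),('scene',(.05,-.048,.076),(311,214))]
oc=[(c,(a,b,z+.012),uv) for c,(a,b,z),uv in oc]
y,r=fit(oc,[.57,-.03,0]);c,s=np.cos(x[2]),np.sin(x[2]); d=y[:2]-x[:2]; print(np.degrees(y[2]-x[2]),c*d[0]+s*d[1],-s*d[0]+c*d[1])
from workcell import job_done
print(job_done())
E
```

```text
-0.6367274301196647 0.001437722038604567 -0.0007300005686760375
the job is handed in; nothing more can be done
None
```

I slid the cassette home against the two end stops, then turned the knob clockwise until the follower dropped into the notch. The job is handed in at about 15 s, and no verdict came back.

- **Slide:** I pushed the cassette low on its closed wall with shut fingers, so nothing lifted it. At the stops the motion stalled and the wrist force rose to 12–20 N. I read that as contact with the stops.
- **Lock:** I gripped the knob bar and turned it about 55° clockwise. The follower's tail moved in towards the block, the torque on the tool changed sign, and I let go.
- **Last pictures, arm withdrawn:**
  - The white line points at the follower, and the tail is still drawn in.
  - The cassette's centre measures about 0.7 mm short of home along the channel and +1.4 mm across it, within the 2 mm camera calibration. It had shifted about 1.6 mm towards the near rail as the cam turned.
  - The wafer box, spare rail, post mount and the red and turquoise boxes look unmoved by eye.
- **Disagreement:** the two cameras differed by about 3 mm across the channel on the cassette's position before locking. They also put the cassette about 0.6° out of line with the plate, which I took as measurement error.

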